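# Show the candlestick's maker's mark to the phone

## Robot

A 6-joint arm with a two-finger parallel gripper is mounted at the origin on the work surface. World frame = base frame: x ahead of the robot, y to its left, z up, the work surface at z = 0. Lengths are in m, angles in degrees, forces in N, time in s.
With the tool pointing down it reaches from about 0.4 to 0.825 m from the base axis. Payload 7 kg.
Tool frame: the origin (TCP) lies at the very end of the fingers, on their centre line; the grasp point (between the pads) lies hold_point_z behind it (hold_point_z is the distance from the TCP to the grasp point, in m); z points along the fingers, y is the line along which they close (so a half turn about z gives the same grasp; the last joint's range is limited). The gripper opens to 88 mm and grips with 3 to 60 N. Pads are 19 mm wide; open, the fingers measure 130 mm over their backs; the gripper's body (78 mm by 193 mm) begins 47 mm behind the grasp point.
Start: joints at [81.538, 20.546, 0.682, 0, -70.136, -16.507], TCP at [0.285, 0.612, 0.202] pointing down, gripper open.
Joint ranges: [-176.03, 176.03], [-82.01, 121.73], [-58.28, 71.71], [-173.87, 95.51], [-174.79, -0.11], [-173.66, 173.66]. Speed limits (degrees/s): [136.94, 136.94, 172.46, 180, 180, 180].

## Interface

Orientations are given as [roll, pitch, yaw] about the fixed x, y, z axes, in that order (R = Rz(yaw) Ry(pitch) Rx(roll)).
In Python, from plant import get_obs, snapshot, close_job, hold_point_z gives the robot as it stands.
- The arm moves only by the tool play_rows, never from a script. Its argument "commands" is a list that holds one entry, the list of rows, each a list of 7 numbers: the shift along the tool's x, y, z in cm, then the turn, a rotation vector about the tool's x, y, z in degrees, then the opening, from 0 (shut) to 1 (fully open). In form: [[[x, y, z, ax, ay, az, fingers], ...]]. A call has 1 to 20 rows; each row is the pose to reach, as a shift and turn from the pose commanded when the call began, along the tool's axes at that moment; what a row does not reach only later rows make up. A row lasts 1/12 s, in which the tool goes at most 41.7 mm and 7.16 degrees, less where a joint would pass 70% of its speed; a pose out of reach is approached as far as the arm can. A call with a gripper value outside its range is refused whole. The fingers move at their own pace and stop on an object; the grip force is fixed at half the most. Time passes only in rows, so rows that repeat a pose let the fingers close. It gives the time, the measured TCP pose, the force, the opening and the grip force at its end, in the units of the state.
- get_obs(): the state, without advancing time (a new reading comes with each control period).
- snapshot(name): name is "side" or "top"; returns a dict with "frame" (384x512x3 uint8, red, green, blue), "camera_matrix" (3x3 intrinsics, pixels), "origin" and "attitude" of the camera in the world. Camera axes: x right, y down, z forward; pixel columns grow to the right and rows downward; lengths in m; the calibration is good to about 2 mm. A picture is of the moment at which its call begins. There is no depth.
- close_job(): hands the job in; it is judged then, once.
The state is a dict: "clock": time; "joint_pos": joint angles; "qvel": joint speeds; "tau": joint torques, N m; "tool_pos": TCP position; "orientation": TCP orientation; "force": force on the tool from outside, world axes, zero at the start; "moment": the same for the moment, N m; "opening": finger opening in m; "gripper_force": force on a finger pad.
Only numpy, scipy, OpenCV 4.12 (cv2) and the standard library are available. Lean on these libraries where they do the work, as an engineer would, in place of code of your own. Each camera call takes 0.05 s, during which the arm holds its last target. There are 200 camera calls.

## Task

We are photographing the household silver for the inventory: take the silver candlestick out of its cradle and hold it up in the air in front of the phone, with the marked underside of its foot facing the lens squarely, centred on the lens's line of sight and about 12 cm from it. Do not touch the phone or its stand and leave the brass candlestick and the other things where they are. Finish still holding the candlestick steady in that pose; do not put it down.

Things in the scene. Friction and masses are not known exactly. Their poses are not given: they have to be found in the camera images.
- silver: The silver candlestick (pale grey metal). Round, 190 mm long, 0.2 to 0.4 kg, lying level in a cradle. Origin: mid-length on the axis (also centre of mass); plain stem 20 mm thick from x = -57 to +57 mm. +x runs along the axis to the foot (66 mm across, flat underside at x = 95 mm, dark green with a small square mark), -x to the candle cup (46 mm across, ends at x = -95 mm).
- silver_foot (a point): Centre of the flat underside of the silver candlestick's foot (the marked disc), 95 mm from the candlestick's origin along its +x.
- silver_cup (a point): Centre of the open cup end of the silver candlestick, 95 mm from its origin along its -x.
- brass: The brass candlestick (yellow metal), the same shape and size as the silver one, lying in the other cradle; not to be disturbed.
- cradle_left: Wooden cradle fixed to the table, holding one of the candlesticks (which one varies). Base 120 x 64 x 10 mm; two upright V rests, each 8 mm thick, 36 mm wide, tops 57 mm up, at x = -42 and +42 mm. Origin: centre of the underside; x runs along the candlestick, whose axis lies 55 mm above the table. Between the rests (76 mm) the stem is free all round.
- cradle_right: The second cradle, same shape and frame as the other; the two may stand either way round, left or right of the robot's middle.
- phone_stand: Desk stand with a pink-backed phone, fixed to the table beyond the cradles. Grey round base 110 mm across; origin: centre of its underside. The phone (74 x 150 x 8 mm, upright) has its centre 190 mm above the table; its camera side faces the robot (-x of the stand), tilted 9 to 26 degrees down. The tilt joint yields if pushed.
- lens (a point): Front of the phone's camera lens: black disc 20 mm across on a white square on the phone's back, mid-width, 50 mm above the phone's centre, about 235 mm above the table. It looks along -x of this frame, square to the phone's back (towards the robot, somewhat down); y is level, z runs up the phone.
- cotton_jar: Bystander: glass jar with steel lid, 92 mm across, 133 mm tall, on the robot's left; origin under its centre.
- ginger_jar: Bystander: blue and white ceramic ginger jar, 124 mm across, 191 mm tall, on the left; origin under its centre.
- votive1: Bystander: open brass-coloured votive cup, 68 mm across, 75 mm tall, on the right; origin under its centre.
- votive2: Bystander: a second votive cup like the first, on the right.
- polish_tin: Bystander: white polish tin with blue cap, 72 mm across, 60 mm tall, on the right; origin under its centre.
- bath_bottle: Bystander: amber bottle, 56 mm across, 170 mm tall, on the left; origin under its centre.
Things that resemble listed ones, but are neither listed nor needed, are in the scene too. Leave any purple or turquoise look-alike of the cradle_left alone.

How it is judged:
By the outcome, as a careful person would: the job done as asked, in the order asked, and still so for the second after the job is handed in, while the arm keeps its last pose, push and grip.
It also fails if it takes over 32 s, if anything falls off the work surface, if the arm or the gripper's body presses on something with over 40 N, if the wrist force passes 120 N, or if a joint passes its speed limit or range.

## Working session

There is one attempt and no reset: what is moved stays moved. The work goes in short steps, Python scripts to look and compute and a tool call to move; the robot and the scene stay as the last step left them, time stands still between calls to the robot, and variables do not carry over. Pictures are saved under pics/ and viewed, at most 10 in all, crops included, and the job is handed in when it is done.

Besides the shell and the picture viewer there is one more tool, called after ">>>" by a JSON object that holds its "method" and its "body", one argument or row to a line. play_rows: Moves the arm, as the interface text tells. Its arguments: {"type":"object","properties":{"commands":{"type":"array","items":{"type":"array","items":{"type":"array","items":{"type":"number"}}}}},"required":["commands"]}

```bash
mkdir -p pics; ls
python3 - <<'E'
from plant import *
import cv2,numpy as np
print(get_obs(),hold_point_z)
for n in("side","top"):
    s=snapshot(n); cv2.imwrite(f"pics/{n}0.png",s["frame"][:,:,::-1]); print(n,s["camera_matrix"],s["origin"],s["attitude"])
E
```

```text
pics
{'clock': 0.0, 'joint_pos': array([ 8.15370648e+01,  2.05904170e+01,  6.35902810e-01, -1.92961640e-02,
       -7.01361060e+01, -1.65081834e+01]), 'qvel': array([ 0.10299947, -0.05372117,  0.10101913,  0.11266881,  0.09710821,
        0.08573018]), 'tau': array([-3.92526545e-04, -5.82717705e+01,  2.93058264e+01,  6.99741304e+00,
        6.99909084e-03, -1.47222440e-04]), 'tool_pos': array([0.28475727, 0.61143207, 0.20095298]), 'orientation': array([ 1.79907960e+02, -8.36017258e-03, -2.49776828e+01]), 'force': array([-0.03868581,  0.62408367,  1.13801401]), 'moment': array([-0.03119143,  0.03048091,  0.0722567 ]), 'gripper_force': 0.0, 'opening': 0.0879152006362113} 0.0188
side [[460.63761033   0.         255.90410096]
 [  0.         460.63761033 193.13012311]
 [  0.           0.           1.        ]] [-0.12350848 -0.8009397   1.14342346] [-132.71075362   -0.83239136  -38.53980275]
top [[441.44614967   0.         252.36742018]
 [  0.         441.44614967 190.70936855]
 [  0.           0.           1.        ]] [0.20451755 0.0235269  1.83497783] [-1.68331662e+02 -6.02896432e-02 -8.99282227e+01]
```

View pics/side0.png

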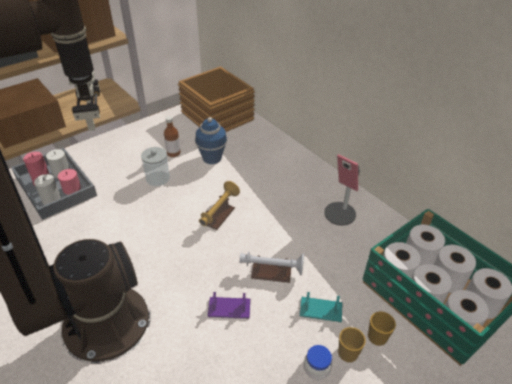

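View pics/top0.png

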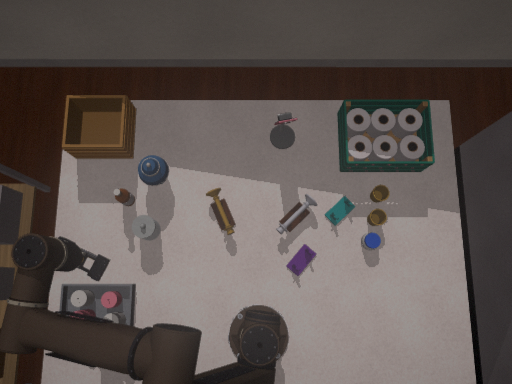

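The side view shows the silver candlestick at about (270,263) and its foot at (299,264). The phone is at (347,172), with the lens near (346,165). In the top view the silver is at (295,215) with its foot at (311,202), the stand base is at (282,137) and the phone at (286,119). I'll zoom in on these.

```bash
cat > h.py <<'E'
from plant import *
import cv2,numpy as np
from scipy.spatial.transform import Rotation as R
def cam(s):
    return s["camera_matrix"],np.array(s["origin"]),R.from_euler('xyz',s["attitude"],degrees=True).as_matrix()
def ray(s,u,v):
    K,o,A=cam(s); d=A@np.linalg.inv(K)@[u,v,1]; return o,d/np.linalg.norm(d)
def plane(s,u,v,z):
    o,d=ray(s,u,v); return o+d*(z-o[2])/d[2]
def proj(s,p):
    K,o,A=cam(s); q=K@A.T@(np.array(p)-o); return q[:2]/q[2]
def tri(s1,p1,s2,p2):
    M=np.zeros((3,3));b=np.zeros(3)
    rs=[ray(s1,*p1),ray(s2,*p2)]
    for o,d in rs:
        P=np.eye(3)-np.outer(d,d);M+=P;b+=P@o
    x=np.linalg.solve(M,b)
    return x,[np.linalg.norm((np.eye(3)-np.outer(d,d))@(x-o))*1000 for o,d in rs]
E
python3 - <<'E'
from h import *
S,T=snapshot("side"),snapshot("top")
np.savez("s0.npz",S=S,T=T)
def crop(s,u,v,w,h,k): return cv2.resize(s["frame"][v:v+h,u:u+w,::-1],(w*k,h*k),interpolation=cv2.INTER_NEAREST)
a=np.hstack([crop(S,320,145,50,75,4),crop(T,260,95,50,75,4)])
b=np.hstack([crop(S,235,240,75,50,5),crop(T,265,185,75,50,5)])
im=np.zeros((560,760,3),np.uint8); im[:300,:400]=a; im[300:550,:750]=b
cv2.imwrite("pics/z0.png",im)
E
```

```text
(no output)
```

View pics/z0.png

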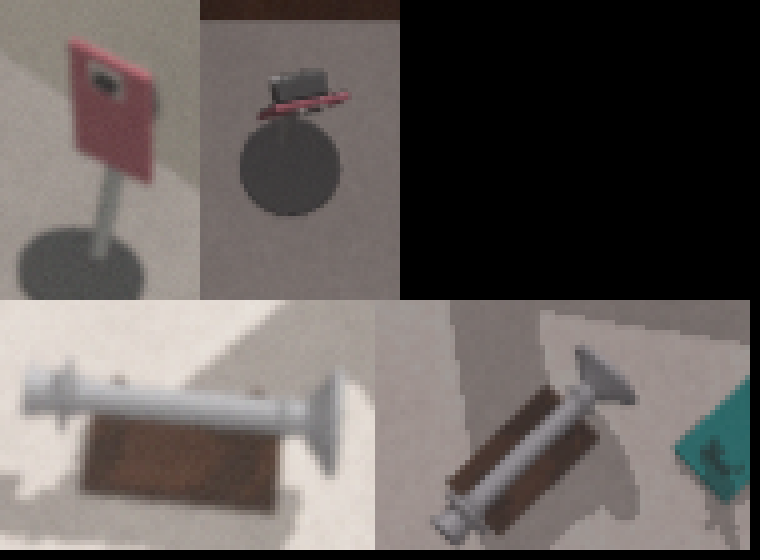

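```bash
cat > fit.py <<'E'
from h import *
from scipy.optimize import least_squares
d=np.load("s0.npz",allow_pickle=True); S,T=d["S"].item(),d["T"].item()
# phone: corners
def big(m):
    n,l,st,_=cv2.connectedComponentsWithStats(m.astype(np.uint8)); i=1+np.argmax(st[1:,4]); return l==i
def pinkmask(s,box):
    u,v,w,h=box; f=s["frame"].astype(int); m=np.zeros(f.shape[:2],bool)
    m[v:v+h,u:u+w]=((f[...,0]-f[...,1])>28)[v:v+h,u:u+w]; return big(m)
m=pinkmask(S,(325,145,45,60))
c=max(cv2.findContours(m.astype(np.uint8),0,1)[0],key=cv2.contourArea); 
q=cv2.approxPolyDP(cv2.convexHull(c),3,True)[:,0]; print("side quad",q.tolist())
mt=pinkmask(T,(265,105,45,30)); v,u=np.nonzero(mt); print("top strip",u.min(),v[u==u.min()].mean(),u.max(),v[u==u.max()].mean(),len(u))
# lens black in side: white square
f=S["frame"].astype(int)
print(f[158:174,338:356].sum(2)//3)
# stand base in top
print("base",plane(T,282.5,136.8,0.005),"lens@z.235",plane(S,346,165.7,.235))
print("strip at z .26",plane(T,275,123.7,.262),plane(T,297.5,119.2,.262))
# silver in top
for nm,s,box in(("T",T,(270,190,50,50)),("S",S,(236,245,70,40))):
    u,v,w,h=box;fr=s["frame"].astype(int)[v:v+h,u:u+w]
    print(nm);print(fr[...,0]-fr[...,2] if 0 else fr.sum(2)[::1,::1].shape)
E
python3 fit.py
```

```text
side quad [[338, 154], [357, 163], [357, 189], [339, 180]]
top strip 278 122.0 296 118.5 36
[[ 85  85  87  92 102 115 126 135 136 140 134 131 132 130 131 129 127 129]
 [ 87  82  82  86  91  99 108 113 122 137 137 138 136 131 131 127 128 128]
 [ 90  83  80  87 102 105 100  98 106 114 126 132 138 135 135 132 131 132]
 [ 85  82  78  92 107 112 108 107 104  99 104 114 126 132 140 141 141 135]
 [ 88  83  80  89 100 104 103 107 107 106 101 100 105 114 124 132 139 139]
 [ 91  81  81  87  94  88  81  81  95 108 109 103  94  91 104 114 124 133]
 [ 88  85  83  86  88  77  62  56  67  79 102 107  98  87  88  91  97 113]
 [ 94  84  85  85  85  72  53  52  55  58  76  94  91  85  85  81  85  91]
 [ 90  85  84  83  84  78  70  60  52  50  63  80  93  86  80  82  80  80]
 [ 94  84  82  83  84  86  77  70  61  56  67  85  94  89  85  80  81  82]
 [ 95  85  80  81  81  82  84  74  72  72  82  95  98  89  84  81  83  81]
 [ 99  84  82  81  81  80  79  84  78  82  88  99  97  91  81  82  83  84]
 [105  84  82  79  80  83  80  81  81  83  86  89  91  85  83  82  81  82]
 [106  88  82  80  82  81  82  79  81  82  82  79  84  84  80  82  84  82]
 [109  88  82  78  80  79  81  78  80  80  79  82  80  79  80  80  82  80]
 [111  88  80  79  80  80  82  81  81  80  84  82  80  80  81  82  80  82]]
base [ 0.82168181 -0.10848343  0.005     ] lens@z.235 [ 0.80149317 -0.11242247  0.235     ]
strip at z .26 [ 0.78651085 -0.06241611  0.262     ] [ 0.8045091  -0.14729137  0.262     ]
T
(50, 50)
S
(40, 70)
```

```bash
cat > phone.py <<'E'
from h import *
from scipy.optimize import least_squares
from scipy.ndimage import map_coordinates
d=np.load("s0.npz",allow_pickle=True); S,T=d["S"].item(),d["T"].item()
def pk(s):
    f=cv2.GaussianBlur(s["frame"].astype(np.float32),(0,0),.5); return f[...,0]-f[...,1]
def edge(img,a,b,out,half):
    """outward half-level crossings along segment a-b -> line (n,c)"""
    a,b=np.array(a,float),np.array(b,float); t=(b-a)/np.linalg.norm(b-a); n=np.array([t[1],-t[0]]); n*=np.sign(n@out)
    pts=[]; r=np.arange(-2,4,.1)
    for k in np.linspace(.15,.85,15):
        p=a+k*(b-a)+r[:,None]*n; v=map_coordinates(img,[p[:,1],p[:,0]],order=1)
        i=np.nonzero((v[:-1]>=half)&(v[1:]<half))[0]
        if len(i): pts.append(p[i[-1]])
    pts=np.array(pts); vx,vy,x0,y0=cv2.fitLine(pts.astype(np.float32),cv2.DIST_HUBER,0,.01,.01).ravel()
    n2=np.array([vy,-vx]); n2*=np.sign(n2@n); return n2,n2@[x0,y0],len(pts),np.std(pts@n2)
I=pk(S); q=[(338,154.5),(357.5,163),(357.5,190),(339,181.5)]
print("levels",np.median(I[175:180,343:353]),np.median(I[160:175,362:368]))
h=(np.median(I[175:180,343:353])+6)/2
L=[(S,)+edge(I,q[i],q[(i+1)%4],np.array(o),h) for i,o in enumerate([(0,-1),(1,0),(0,1),(-1,0)])]
J=pk(T); print("top pink",J[116:126,272:300].astype(int)); 
for l in L: print(l[1:])
v,u=np.mgrid[114:128,270:302]; w=np.clip(J[114:128,270:302]-8,0,None); w*=cv2.dilate((w>12).astype(np.uint8),np.ones((3,3)))
cx,cy=(u*w).sum()/w.sum(),(v*w).sum()/w.sum(); C=np.cov(np.stack([u.ravel(),v.ravel()]),aweights=w.ravel()); ev,E=np.linalg.eigh(C)
tdir=E[:,1]*np.sign(E[0,1]); print("strip",cx,cy,"dir",tdir,"len",np.sqrt(12*ev))
def box(p):
    x,y,z,yaw,tl=p; Rm=R.from_euler('zy',[yaw,-0],degrees=True)
    Rm=(R.from_euler('z',yaw,degrees=True)*R.from_euler('y',-tl,degrees=True)).as_matrix() # +x ahead & up
    return Rm
def res(p):
    Rm=box(p); c=p[:3]; r=[]
    cs=np.array([[a,b,e] for a in(-.004,.004) for b in(-.037,.037) for e in(-.075,.075)])@Rm.T+c
    for s,n,cc,*_ in L: r.append(max(proj(s,k)@n for k in cs)-cc)
    lens=c+Rm@[-.005,0,.05]; r+=list((proj(S,lens)-LP)*.7)
    a,b=proj(T,c+Rm@[0,.037,.075]),proj(T,c+Rm@[0,-.037,.075]); e=(b-a)/np.linalg.norm(b-a)
    r.append((np.cross(tdir,e))*22*.7); r.append(((a+b)/2-[cx,cy])@tdir*.7)
    r.append((((a+b)/2-[cx,cy])@[-tdir[1],tdir[0]])*.5)
    r.append((p[2]-.19)/.002); return r
g=S["frame"].astype(float).mean(2)[161:172,341:350]; w2=np.clip(74-g,0,None); vv,uu=np.mgrid[161:172,341:350]
LP=np.array([(uu*w2).sum(),(vv*w2).sum()])/w2.sum(); print("lens px",LP)
s=least_squares(res,[.8,-.11,.19,12,17],loss='soft_l1'); p=s.x; Rm=box(p)
print(p,np.round(s.fun,2)); print("sd",np.sqrt(np.diag(np.linalg.inv(s.jac.T@s.jac)))*.4)
print("lens",p[:3]+Rm@[-.006,0,.05],"x",Rm[:,0])
E
python3 phone.py
```

```text
levels 38.810207 6.2211723
top pink [[ 8  8  9  9  8  5  2  1  1  1  2  1  2  2  1  1  1  1  2  3  7 10  9  9
   9  9  9  9]
 [ 8  8  9  9  8  6  3  2  1  1  2  2  1  2  1  1  2  2  2  4  9 10 11 12
  15 11  9  9]
 [ 8  9  9  9  8  6  4  3  2  1  1  2  2  2  2  3  5  5  7 16 25 25 33 41
  44 22 11  9]
 [ 8  9  9  8  8  7  3  2  2  2  4  6  7  9 14 21 24 30 40 50 50 48 46 45
  42 22  9  8]
 [ 8  9  9  8  9  8  7  8 10 18 25 35 39 48 51 49 45 43 43 46 41 35 27 21
  18 12  9  8]
 [ 8  8  8  8  9 11 25 45 50 51 48 46 43 46 42 34 27 21 17 16 19 16 12 10
   9  9  8  7]
 [ 9  8  8  9 17 24 30 43 45 38 32 26 19 15 12 11 10  7  8  8 10  9  9  9
   8  8  8  8]
 [ 8  9 14 20 23 23 22 24 25 19 14  9  8  7  5  5  6  7  8  9  9  9  9  8
   8  8  9  8]
 [ 9 10 17 22 18 15 15 11  7  6  4  4  5  6  7  8  7  8  9  9  9  9  9  9
   9  8  9  9]
 [ 9 10 12 11 10  7  6  4  3  2  1  2  3  4  5  6  7  8  9  9  8  8  8  9
   9  9 10  9]]
(array([ 0.43972874, -0.89813066], dtype=float32), np.float32(11.400513), 15, np.float64(0.0745550242210943))
(array([ 0.99997467, -0.00712003], dtype=float32), np.float32(3
[... 218 characters left out ...]
32(-326.19962), 15, np.float64(0.05871477628399809))
strip 286.559918443594 120.41899661596833 dir [ 0.97853413 -0.20608482] len [ 2.86915198 22.2731577 ]
lens px [345.8265896  165.56069364]
[ 0.82553546 -0.10488583  0.1897204  11.78105101 18.29585662] [-0.07  0.32  0.12  0.88  0.21 -0.74  0.21  0.73 -0.21 -0.14]
sd [1.35928654e-03 1.39167964e-03 7.90587476e-04 1.38370143e+00
 6.84565023e-01]
lens [ 0.80459322 -0.10925366  0.23530926] x [0.92944802 0.19385103 0.3139238 ]phone.py:36: DeprecationWarning: Arrays of 2-dimensional vectors are deprecated. Use arrays of 3-dimensional vectors instead. (deprecated in NumPy 2.0)
  r.append((np.cross(tdir,e))*22*.7); r.append(((a+b)/2-[cx,cy])@tdir*.7)
```

Run:
```python
from h import *
d=np.load("s0.npz",allow_pickle=True); S,T=d["S"].item(),d["T"].item()
# rough silver position from picks: T crop offset(265,185) x5, panel origin(375,300); S offset (235,240), panel (0,300)
t=lambda x,y:(265+(x-375)/5-.4,185+(y-300)/5-.4); s=lambda x,y:(235+x/5-.4,240+(y-300)/5-.4)
cupT,cupS=t(449,528),s(24,388); fT,fS=t(608,375),s(333,424)
# stem axis points (near collars)
for n,a,b in(("cup",cupT,cupS),("foot",fT,fS)): print(n,tri(S,b,T,a),plane(T,*a,.055),plane(S,*b,.055))
# subpixel stem midline in top: sample brightness profiles across
from scipy.ndimage import map_coordinates
for nm,im,p,q in(("T",T,t(478,495),t(570,408)),("S",S,s(85,397),s(270,413))):
    p,q=np.array(p),np.array(q); dd=(q-p)/np.linalg.norm(q-p); n=np.array([-dd[1],dd[0]])
    g=im["frame"].astype(float); r=np.arange(-6,6.1,1)
    for k in(.15,.3,.5,.7,.85):
        pts=p+k*(q-p)+r[:,None]*n
        print(nm,k,(p+k*(q-p)).round(1),[[int(map_coordinates(g[...,c],[[y],[x]],order=1)[0]) for c in (0,2)] for x,y in pts])
```

```text
cup (array([ 0.40617983, -0.0857846 ,  0.05993734]), [np.float64(2.7878616845673285), np.float64(2.7878616845673303)]) [ 0.40924835 -0.0873775   0.055     ] [ 0.40594666 -0.08149725  0.055     ]
foot (array([ 0.53418248, -0.21847752,  0.05759819]), [np.float64(0.6578564852615277), np.float64(0.6578564852615439)]) [ 0.53523677 -0.21919094  0.055     ] [ 0.53512138 -0.2168232   0.055     ]
T 0.15 [288. 221.] [[91, 67], [72, 48], [72, 50], [64, 48], [91, 83], [136, 137], [143, 144], [129, 128], [104, 101], [76, 68], [66, 49], [64, 45], [69, 47]]
T 0.3 [290.7 218.4] [[79, 57], [71, 47], [70, 46], [70, 49], [96, 86], [137, 138], [140, 141], [128, 127], [102, 100], [80, 66], [73, 50], [74, 50], [74, 48]]
T 0.5 [294.4 214.9] [[69, 54], [62, 46], [67, 46], [72, 52], [102, 93], [138, 139], [141, 141], [125, 125], [99, 96], [77, 63], [70, 46], [71, 47], [69, 46]]
T 0.7 [298.1 211.4] [[66, 50], [60, 44], [59, 44], [62, 49], [93, 86], [133, 132], [140, 140], [123, 123], [95, 91], [69, 57], [61, 45], [61, 46], [61, 45]]
T 0.85 [300.8 208.8] [[69, 53], [59, 45], [60, 45], [59, 49], [95, 90], [138,
[... 236 characters left out ...]
 62], [81, 57]]
S 0.3 [262.7 260. ] [[225, 208], [222, 206], [218, 204], [208, 200], [192, 190], [180, 181], [162, 163], [146, 145], [132, 131], [116, 106], [95, 72], [90, 63], [88, 59]]
S 0.5 [270.1 260.6] [[227, 212], [222, 206], [210, 198], [199, 192], [190, 189], [179, 179], [165, 165], [149, 149], [133, 131], [116, 108], [99, 80], [91, 63], [89, 59]]
S 0.7 [277.5 261.2] [[166, 152], [169, 155], [172, 160], [183, 176], [189, 188], [182, 183], [168, 169], [151, 151], [134, 133], [116, 111], [94, 82], [81, 60], [83, 56]]
S 0.85 [283.  261.7] [[166, 150], [166, 152], [168, 156], [174, 167], [183, 182], [183, 183], [169, 170], [154, 154], [134, 133], [116, 113], [93, 82], [80, 62], [74, 54]]
```

```bash
python3 - <<'E' 2>/dev/null
src=open("phone.py").read().split("def box(p)")
src0=src[0]; exec(src0)
exec("def box(p)"+src[1].split("def res")[0])
LP=np.array([345.83,165.56])
LT=[(T,)+edge(J,(279,120.5),(296,117.6),np.array([0,-1]),26)]
print(LT[0][1:])
def res(p,w=0):
    Rm=box(p); c=p[:3]; r=[]
    cs=np.array([[a,b,e] for a in(-.004,.004) for b in(-.037,.037) for e in(-.075,.075)])@Rm.T+c
    for s,n,cc,*_ in L: r.append(max(proj(s,k)@n for k in cs)-cc)
    r+=list((proj(S,c+Rm@[-.007,0,.05])-LP)*.7)
    s,n,cc,*_=LT[0]
    a,b=proj(T,c+Rm@[.004,.037,.075]),proj(T,c+Rm@[.004,-.037,.075])
    r+=[a@n-cc,b@n-cc, min(proj(T,k)[0] for k in cs)-273.3, max(proj(T,k)[0] for k in cs)-296.8]
    # side edge slopes (level top and bottom)
    for i,(e,x) in((0,(.075,.004)),(2,(-.075,-.004))):
        n=L[i][1]; r.append((proj(S,c+Rm@[x,.037,e])-proj(S,c+Rm@[x,-.037,e]))@n*.5)
    r.append((p[2]-.19)/.002); return r
for loss in('linear','soft_l1'):
    s=least_squares(res,[.8,-.11,.19,12,17],loss=loss); p=s.x; Rm=box(p)
    print(p,np.round(s.fun,2)); print("lens",p[:3]+Rm@[-.007,0,.05],"x",Rm[:,0])
b=plane(T,282.5,136.8,.006); d=p[:2]-b[:2]; print("offset stand->phone in yaw frame", R.from_euler('z',-p[3],degrees=True).apply([*d,0]))
E
```

```text
levels 38.810207 6.2211723
top pink [[ 8  8  9  9  8  5  2  1  1  1  2  1  2  2  1  1  1  1  2  3  7 10  9  9
   9  9  9  9]
 [ 8  8  9  9  8  6  3  2  1  1  2  2  1  2  1  1  2  2  2  4  9 10 11 12
  15 11  9  9]
 [ 8  9  9  9  8  6  4  3  2  1  1  2  2  2  2  3  5  5  7 16 25 25 33 41
  44 22 11  9]
 [ 8  9  9  8  8  7  3  2  2  2  4  6  7  9 14 21 24 30 40 50 50 48 46 45
  42 22  9  8]
 [ 8  9  9  8  9  8  7  8 10 18 25 35 39 48 51 49 45 43 43 46 41 35 27 21
  18 12  9  8]
 [ 8  8  8  8  9 11 25 45 50 51 48 46 43 46 42 34 27 21 17 16 19 16 12 10
   9  9  8  7]
 [ 9  8  8  9 17 24 30 43 45 38 32 26 19 15 12 11 10  7  8  8 10  9  9  9
   8  8  8  8]
 [ 8  9 14 20 23 23 22 24 25 19 14  9  8  7  5  5  6  7  8  9  9  9  9  8
   8  8  9  8]
 [ 9 10 17 22 18 15 15 11  7  6  4  4  5  6  7  8  7  8  9  9  9  9  9  9
   9  8  9  9]
 [ 9 10 12 11 10  7  6  4  3  2  1  2  3  4  5  6  7  8  9  9  8  8  8  9
   9  9 10  9]]
(array([ 0.43972874, -0.89813066], dtype=float32), np.float32(11.400513), 15, np.float64(0.0745550242210943))
(array([ 0.99997467, -0.00712003], dtype=float32), np.float32(3
[... 298 characters left out ...]
41899661596833 dir [ 0.97853413 -0.20608482] len [ 2.86915198 22.2731577 ]
(array([-0.18174824, -0.9833451 ], dtype=float32), np.float32(-169.29866), 15, np.float64(0.07657205415050396))
[ 0.8253381  -0.10526495  0.18984076 11.53273394 18.19436173] [-0.1   0.36  0.21  0.82 -0.01 -0.41  0.23  0.37  0.07  0.55 -0.14 -0.08
 -0.08]
lens [ 0.80352547 -0.10971576  0.2351552 ] x [0.93082284 0.18993192 0.31224143]
[ 0.82524467 -0.10517118  0.18987661 11.59486874 18.24692729] [-0.11  0.33  0.19  0.87 -0.04 -0.41  0.19  0.34  0.04  0.53 -0.15 -0.08
 -0.06]
lens [ 0.80339616 -0.109654    0.23517062] x [0.93033531 0.19088359 0.31311287]
offset stand->phone in yaw frame [0.00447175 0.00239011 0.        ]
```

```bash
cat >> h.py <<'E'
import json
# calls: mv(cmd_pos, cmd_R, target_pos, target_R): row in tool axes (cm, deg)
def frame(x,z):
    x=np.array(x,float);x/=np.linalg.norm(x); z=np.array(z,float)-x*np.dot(x,z); z/=np.linalg.norm(z); return np.c_[x,np.cross(z,x),z]
def row(p0,R0,p1,R1):
    return np.round(np.r_[R0.T@(np.array(p1)-p0)*100, R.from_matrix(R0.T@R1).as_rotvec(degrees=True)],2)
def app(p0,R0,r):  # commanded pose after row
    return p0+R0@np.array(r[:3])/100, R0@R.from_rotvec(r[3:6],degrees=True).as_matrix()
E
python3 - <<'E'
from h import *
d=np.load("s0.npz",allow_pickle=True); S,T=d["S"].item(),d["T"].item()
print("axis pt T",plane(T,294.75,215.26,.055),"S",plane(S,270.1,260.8,.055), "S ends",plane(S,257.2,259.7,.055),plane(S,283,261.9,.055),"T ends",plane(T,288.35,221.36,.055),plane(T,301.15,209.16,.055))
for n,s,bx in(("T",T,(280,200,40,35)),("S",S,(248,260,45,30))):pass
p0=np.array([.285,.612,.202]);R0=R.from_euler('xyz',[180,0,-25],degrees=True).as_matrix()
a=np.radians(-46.3);R1=frame([np.cos(a),np.sin(a),0],[0,0,-1])
print(row(p0,R0,[.4705,-.150,.32],R1))
E
```

```text
axis pt T [ 0.47031136 -0.15054872  0.055     ] S [ 0.47045075 -0.14920131  0.055     ] S ends [ 0.44245131 -0.12209146  0.055     ] [ 0.4983543  -0.17621831  0.055     ] T ends [ 0.44527639 -0.12411188  0.055     ] [ 0.49548878 -0.17713598  0.055     ]
[ 49.02  61.22 -11.8    0.    -0.    21.3 ]
```

>>> {"method": "play_rows", "body": {
  "commands": [
    [[0, 0, -6, 0, 0, 0, 1], [6, 8, -11.8, 0, 0, 3, 1], [49.0, 61.2, -11.8, 0, 0, 21, 1], [49.0, 61.2, -11.8, 0, 0, 21, 1], [49.0, 61.2, -11.8, 0, 0, 21, 1], [49.0, 61.2, -11.8, 0, 0, 21, 1], [49.0, 61.2, -11.8, 0, 0, 21, 1], [49.0, 61.2, -11.8, 0, 0, 21, 1], [49.0, 61.2, -11.8, 0, 0, 21, 1], [49.0, 61.2, -11.8, 0, 0, 21, 1], [49.0, 61.2, -11.8, 0, 0, 21, 1], [49.0, 61.2, -11.8, 0, 0, 21, 1], [49.0, 61.2, -11.8, 0, 0, 21, 1], [49.0, 61.2, -11.8, 0, 0, 21, 1], [49.0, 61.2, -11.8, 0, 0, 21, 1], [49.0, 61.2, -11.8, 0, 0, 21, 1], [49.0, 61.2, -11.8, 0, 0, 21, 1], [49.0, 61.2, -11.8, 0, 0, 21, 1], [49.0, 61.2, -11.8, 0, 0, 21, 1], [49.0, 61.2, -11.8, 0, 0, 21, 1]]
  ]
}}

```text
clock: 1.87
tool_pos: [0.47, -0.1494, 0.3201]
orientation: [-180.0, -0.0, -46.0]
force: [1.7, 0.5, 0.0]
opening: 0.0875
gripper_force: 0.0
```

>>> {"method": "play_rows", "body": {
  "commands": [
    [[0, 0, 4, 0, 0, 0, 1], [0, 0, 8, 0, 0, 0, 1], [0, 0, 12, 0, 0, 0, 1], [0, 0, 16, 0, 0, 0, 1], [0, 0, 19, 0, 0, 0, 1], [0, 0, 21, 0, 0, 0, 1], [0, 0, 23, 0, 0, 0, 1], [0, 0, 25, 0, 0, 0, 1], [0, 0, 27, 0, 0, 0, 1], [0, 0, 28.3, 0, 0, 0, 1], [0, 0, 28.4, 0, 0, 0, 1], [0, 0, 28.4, 0, 0, 0, 1]]
  ]
}}

```text
clock: 2.87
tool_pos: [0.4697, -0.1473, 0.0352]
orientation: [179.9, 0.1, -46.0]
force: [-0.4, -0.1, 0.3]
opening: 0.0878
gripper_force: 0.0
```

Run:
```python
from h import *
o=get_obs(); print(o["tool_pos"],o["orientation"],o["force"],o["joint_pos"])
S,T=snapshot("side"),snapshot("top")
im=np.hstack([cv2.resize(S["frame"][225:300,225:325,::-1],(400,300)),cv2.resize(T["frame"][180:255,255:355,::-1],(400,300))])
cv2.imwrite("pics/g1.png",im)
```

```text
[ 0.46965953 -0.14730658  0.03524094] [ 1.79912671e+02  6.33231910e-02 -4.59664403e+01] [-0.35772061 -0.09425621  0.30917102] [ 5.52409255e+00  1.38720270e+01 -3.41957047e+01  7.20359029e-03
 -4.20400313e+01  3.85041610e+01]
```

View pics/g1.png

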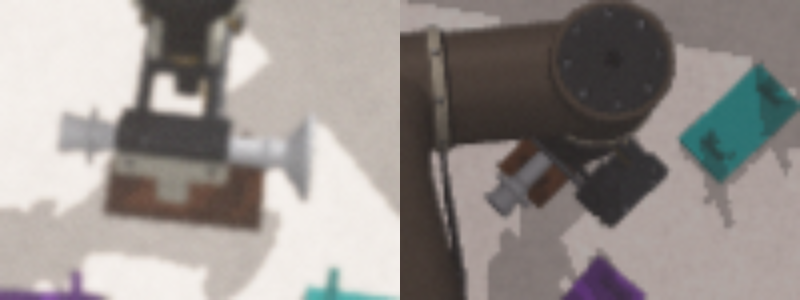

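The jaws straddle the stem mid-length with no contact force. Closing now.

>>> {"method": "play_rows", "body": {
  "commands": [
    [[0, 0, 0, 0, 0, 0, 0], [0, 0, 0, 0, 0, 0, 0], [0, 0, 0, 0, 0, 0, 0], [0, 0, 0, 0, 0, 0, 0], [0, 0, 0, 0, 0, 0, 0], [0, 0, 0, 0, 0, 0, 0], [0, 0, 0, 0, 0, 0, 0], [0, 0, 0, 0, 0, 0, 0], [0, 0, 0, 0, 0, 0, 0], [0, 0, 0, 0, 0, 0, 0]]
  ]
}}

```text
clock: 3.8
tool_pos: [0.4701, -0.1472, 0.0356]
orientation: [180.0, 0.0, -46.0]
force: [0.7, 0.2, -0.3]
opening: 0.0263
gripper_force: 0.0
```

>>> {"method": "play_rows", "body": {
  "commands": [
    [[0, 0, 0, 0, 0, 0, 0], [0, 0, 0, 0, 0, 0, 0], [0, 0, 0, 0, 0, 0, 0], [0, 0, 0, 0, 0, 0, 0], [0, 0, 0, 0, 0, 0, 0], [0, 0, 0, 0, 0, 0, 0]]
  ]
}}

```text
clock: 4.3
tool_pos: [0.4702, -0.1472, 0.0356]
orientation: [-180.0, 0.0, -46.0]
force: [1.6, 0.9, -2.0]
opening: 0.0142
gripper_force: 24.0
```

>>> {"method": "play_rows", "body": {
  "commands": [
    [[0, 0, 0, 0, 0, 0, 0], [0, 0, -0.5, 0, 0, 0, 0], [0, 0, -1, 0, 0, 0, 0], [0, 0, -2, 0, 0, 0, 0], [0, 0, -3, 0, 0, 0, 0], [0, 0, -5, 0, 0, 0, 0], [0, 0, -7, 0, 0, 0, 0], [0, 0, -10, 0, 0, 0, 0], [0, 0, -13, 0, 0, 0, 0], [0, 0, -15, 0, 0, 0, 0], [0, 0, -15, 0, 0, 0, 0]]
  ]
}}

```text
clock: 5.22
tool_pos: [0.4727, -0.1477, 0.1912]
orientation: [-179.7, -0.4, -45.9]
force: [0.5, -0.5, -0.4]
opening: 0.0003
gripper_force: 0.0
```

Run:
```python
from h import *
o=get_obs(); print(o["tool_pos"],o["orientation"],o["force"],o["moment"],o["opening"],o["gripper_force"])
S,T=snapshot("side"),snapshot("top")
np.savez("s2.npz",S=S,T=T)
im=np.hstack([cv2.resize(S["frame"][200:290,225:325,::-1],(400,360)),cv2.resize(T["frame"][165:255,255:355,::-1],(400,360))])
cv2.imwrite("pics/g2.png",im)
```

```text
[ 0.47267575 -0.14768027  0.19119578] [-179.70028655   -0.36051107  -45.92547146] [ 0.51094921 -0.52238314 -0.38420248] [ 0.03138281 -0.13137322 -0.04566287] 0.00032901511015193433 0.0
```

View pics/g2.png

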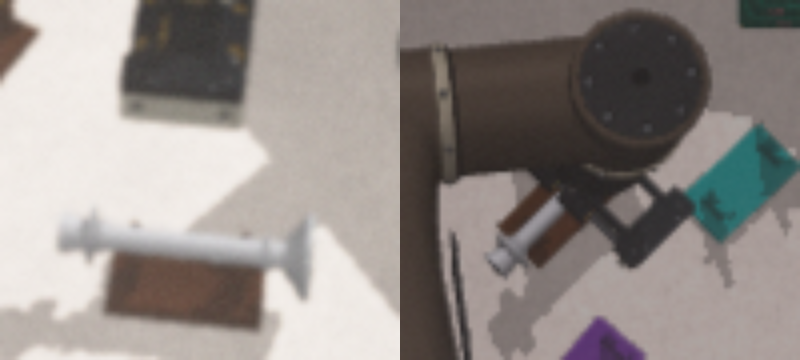

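Run:
```python
from h import *
d=np.load("s2.npz",allow_pickle=True); S,T=d["S"].item(),d["T"].item()
c=np.array([.4697,-.1473,.0352]);a=np.radians(-46);x=np.array([np.cos(a),np.sin(a),0]);n=np.array([np.sin(a),-np.cos(a),0])
f=lambda s,p:((proj(s,p)-([225,225] if s is S else [255,180]))*4+(0 if s is S else np.array([400,0]))).round()
for o in(.0,.044,.065):
  for h in(0,.02,.066): print(o,h,"S",f(S,c+n*o+[0,0,h]),"T",f(T,c+n*o+[0,0,h]))
c2=np.array([.4727,-.1477,.1912])
g=lambda s,p:((proj(s,p)-([225,200] if s is S else [255,165]))*4+(0 if s is S else np.array([400,0]))).round()
for o in(0,.097):
  for h in(0,.066): print("now",o,h,"S",g(S,c2+n*o+[0,0,h]),"T",g(T,c2+n*o+[0,0,h]))
S2=snapshot("side");T2=snapshot("top")
```

```text
0.0 0 S [177. 159.] T [554. 144.]
0.0 0.02 S [178. 142.] T [556. 142.]
0.0 0.066 S [180. 102.] T [560. 135.]
0.044 0 S [171. 205.] T [584. 175.]
0.044 0.02 S [172. 189.] T [587. 173.]
0.044 0.066 S [174. 149.] T [592. 167.]
0.065 0 S [167. 228.] T [599. 190.]
0.065 0.02 S [168. 212.] T [601. 187.]
0.065 0.066 S [170. 172.] T [607. 182.]
now 0 0 S [188. 117.] T [570. 177.]
now 0 0.066 S [192.  51.] T [577. 165.]
now 0.097 0 S [173. 224.] T [643. 251.]
now 0.097 0.066 S [177. 157.] T [654. 242.]
```

The grasp slipped off: the silver candlestick hasn't moved, and the fingers look shorter than reported. They seem to have pinched the top of the stem. I'll tilt the tool toward the side camera to measure the real fingertip position.

>>> {"method": "play_rows", "body": {
  "commands": [
    [[0, 0, -2, -7, 0, 0, 0.2], [0, 0, -4, -14, 0, 0, 0.2], [0, 0, -5, -21, 0, 0, 0.2], [0, 0, -5, -28, 0, 0, 0.2], [0, 0, -5, -35, 0, 0, 0.2], [0, 0, -5, -42, 0, 0, 0.2], [0, 0, -5, -50, 0, 0, 0.2], [0, 0, -5, -50, 0, 0, 0.2], [0, 0, -5, -50, 0, 0, 0.2]]
  ]
}}

```text
clock: 6.17
tool_pos: [0.4698, -0.1466, 0.2321]
orientation: [129.5, 0.2, -45.9]
force: [0.1, -0.0, -0.2]
opening: 0.0174
gripper_force: 0.0
```

Run:
```python
from h import *
o=get_obs(); print(o["tool_pos"],o["orientation"],o["opening"],o["clock"],o["joint_pos"])
S,T=snapshot("side"),snapshot("top")
np.savez("s3.npz",S=S,T=T)
p=o["tool_pos"];print(proj(S,p),proj(T,p))
a=proj(S,p).astype(int);b=proj(T,p).astype(int);print(a,b)
c=lambda s,q:cv2.resize(s["frame"][q[1]-55:q[1]+20,q[0]-50:q[0]+50,::-1],(400,300),interpolation=cv2.INTER_NEAREST)
cv2.imwrite("pics/g3.png",np.hstack([c(S,a),c(T,b)]))
```

```text
[ 0.46980794 -0.14663092  0.23213324] [129.5061292    0.23977138 -45.89419299] 0.01744688312130373 6.1667 [ 20.85670541  27.21363491 -11.68315442  17.80110484 -98.80594478
  18.27210214]
[271.60445448 219.41125449] [298.26656451 208.2763543 ]
[271 219] [298 208]
```

View pics/g3.png

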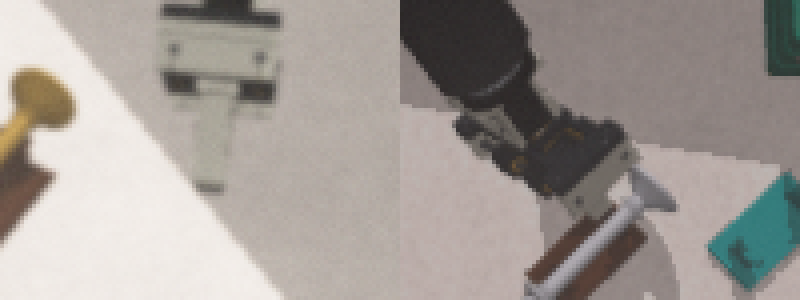

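Run:
```python
from h import *
d=np.load("s3.npz",allow_pickle=True); S,T=d["S"].item(),d["T"].item()
c=lambda s,u,v:cv2.resize(s["frame"][v:v+44,u:u+33,::-1],(396,528),interpolation=cv2.INTER_CUBIC)
cv2.imwrite("pics/g4.png",np.clip(np.hstack([c(S,255,180),c(T,283,182)]).astype(float)*1.4,0,255))
```

```text
[ WARN:0@0.073] global loadsave.cpp:1063 imwrite_ Unsupported depth image for selected encoder is fallbacked to CV_8U.
```

View pics/g4.png

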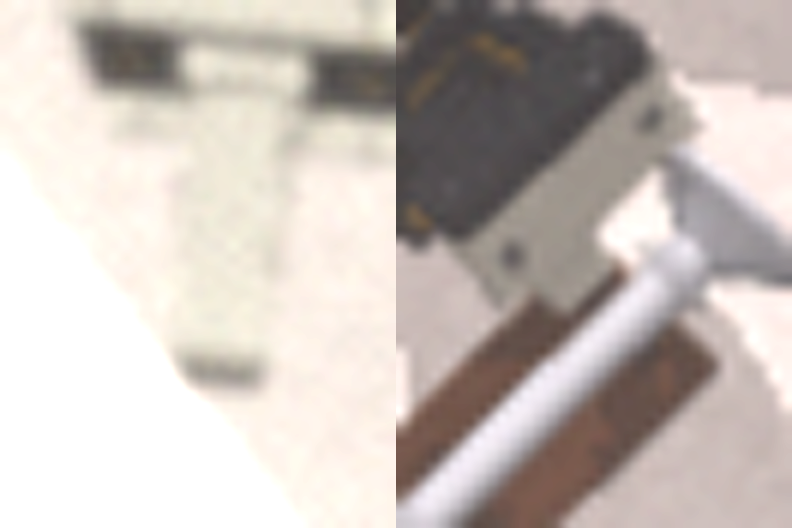

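Run:
```python
from h import *
d=np.load("s3.npz",allow_pickle=True); S,T=d["S"].item(),d["T"].item()
Rm=R.from_euler('xyz',[129.506,.24,-45.894],degrees=True).as_matrix(); p=np.array([.4698,-.1466,.2321])
for y in(0,.0087,.016,.0295):
  for z in(0,-.02,-.04): print(y,z,proj(S,p+Rm@[0,y,z]).round(1),proj(T,p+Rm@[0,y,z]).round(1))
x,e=tri(S,(273.5,211),T,(299.2,205.75)); print(x,e,"tool frame",Rm.T@(x-p))
# body width edges in side: plate corners
```

```text
0 0 [271.6 219.4] [298.3 208.3]
0 -0.02 [272.4 212.2] [295.6 204.7]
0 -0.04 [273.1 205. ] [293.  201.1]
0.0087 0 [271.5 219.1] [299.5 209. ]
0.0087 -0.02 [272.3 211.9] [296.9 205.5]
0.0087 -0.04 [273.  204.7] [294.2 201.8]
0.016 0 [271.4 218.9] [300.6 209.7]
0.016 -0.02 [272.2 211.6] [298.  206.1]
0.016 -0.04 [273.  204.4] [295.3 202.5]
0.0295 0 [271.2 218.5] [302.6 210.9]
0.0295 -0.02 [272.  211.1] [300.  207.3]
0.0295 -0.04 [272.8 203.8] [297.3 203.6]
[ 0.47428518 -0.14711605  0.26234204] [np.float64(0.26112841445448787), np.float64(0.26112841445440166)] tool frame [ 0.00336547  0.02152425 -0.02145565]
```

```bash
cat > cmd.py <<'E'
from h import *
p,Rm=np.array([.285,.612,.202]),R.from_euler('xyz',[180,0,-25],degrees=True).as_matrix()
LOG=[[49,61.2,-11.8,0,0,21],[0,0,28.4,0,0,0],[0,0,-15,0,0,0],[0,0,-5,-50,0,0]]
for r in LOG: p,Rm=app(p,Rm,r)
E
python3 - <<'E'
from cmd import *
E
mv cmd.py cmdpose.py
python3 - <<'E'
from cmdpose import *
print(p,R.from_matrix(Rm).as_euler('xyz',degrees=True))
a=np.radians(-46);R1=frame([np.cos(a),np.sin(a),0],[0,0,-1])
print(row(p,Rm,[.471,-.150,.235],R1),row(p,Rm,[.471,-.150,.115],R1))
E
```

```text
[ 0.47044844 -0.14974331  0.236     ] [130.   0. -46.]
[ 0.06 -0.09  0.05 50.   -0.    0.  ] [ 0.06 -9.28  7.76 50.   -0.    0.  ]
```

>>> {"method": "play_rows", "body": {
  "commands": [
    [[0, 0, 0, 7, 0, 0, 1], [0, 0, 0, 14, 0, 0, 1], [0, 0, 0, 21, 0, 0, 1], [0, 0, 0, 28, 0, 0, 1], [0, 0, 0, 35, 0, 0, 1], [0, 0, 0, 42, 0, 0, 1], [0, 0, 0, 50, 0, 0, 1], [0, 0, 0, 50, 0, 0, 1], [0, 0, 0, 50, 0, 0, 1]]
  ]
}}

```text
clock: 7.02
tool_pos: [0.4691, -0.1489, 0.2396]
orientation: [-179.5, -0.3, -46.2]
force: [-0.3, -0.7, -0.5]
opening: 0.0721
gripper_force: 0.0
```

>>> {"method": "play_rows", "body": {
  "commands": [
    [[0.2, 0.1, 4, 0, 0, 0, 1], [0.2, 0.1, 8, 0, 0, 0, 1], [0.2, 0.1, 12, 0, 0, 0, 1], [0.2, 0.1, 15, 0, 0, 0, 1], [0.2, 0.1, 17, 0, 0, 0, 1], [0.2, 0.1, 18.5, 0, 0, 0, 1], [0.2, 0.1, 20, 0, 0, 0, 1], [0.2, 0.1, 20.7, 0, 0, 0, 1], [0.2, 0.1, 21.4, 0, 0, 0, 1], [0.2, 0.1, 22.0, 0, 0, 0, 1], [0.2, 0.1, 22.0, 0, 0, 0, 1], [0.2, 0.1, 22.0, 0, 0, 0, 1]]
  ]
}}

```text
clock: 8.02
tool_pos: [0.4712, -0.1493, 0.016]
orientation: [-180.0, -0.0, -46.0]
force: [0.5, 0.9, 0.2]
opening: 0.0875
gripper_force: 0.0
```

>>> {"method": "play_rows", "body": {
  "commands": [
    [[0, 0, 0, 0, 0, 0, 0], [0, 0, 0, 0, 0, 0, 0], [0, 0, 0, 0, 0, 0, 0], [0, 0, 0, 0, 0, 0, 0], [0, 0, 0, 0, 0, 0, 0], [0, 0, 0, 0, 0, 0, 0], [0, 0, 0, 0, 0, 0, 0], [0, 0, 0, 0, 0, 0, 0], [0, 0, 0, 0, 0, 0, 0], [0, 0, 0, 0, 0, 0, 0], [0, 0, 0, 0, 0, 0, 0], [0, 0, 0, 0, 0, 0, 0], [0, 0, 0, 0, 0, 0, 0], [0, 0, 0, 0, 0, 0, 0], [0, 0, 0, 0, 0, 0, 0]]
  ]
}}

```text
clock: 9.27
tool_pos: [0.4719, -0.1491, 0.0159]
orientation: [-179.9, -0.1, -46.0]
force: [3.1, 4.2, -1.2]
opening: 0.0191
gripper_force: 30.0
```

>>> {"method": "play_rows", "body": {
  "commands": [
    [[0, 0, -0.5, 0, 0, 0, 0], [0, 0, -1, 0, 0, 0, 0], [0, 0, -2, 0, 0, 0, 0], [0, 0, -3, 0, 0, 0, 0], [0, 0, -5, 0, 0, 0, 0], [0, 0, -7, 0, 0, 0, 0], [0, 0, -10, 0, 0, 0, 0], [0, 0, -13, 0, 0, 0, 0], [0, 0, -15, 0, 0, 0, 0], [0, 0, -15, 0, 0, 0, 0]]
  ]
}}

```text
clock: 10.1
tool_pos: [0.4725, -0.15, 0.1704]
orientation: [-179.8, -0.3, -46.0]
force: [0.5, -1.0, -2.7]
opening: 0.0191
gripper_force: 30.0
```

```bash
sed -i 's/\[0,0,-5,-50,0,0\]\]/[0,0,-5,-50,0,0],[0,0,0,50,0,0],[.2,.1,22,0,0,0],[0,0,-15,0,0,0]]/' cmdpose.py
python3 - <<'E'
from cmdpose import *
o=get_obs(); print(o["tool_pos"],o["orientation"],o["force"],o["opening"],o["gripper_force"],o["clock"],o["joint_pos"]); print(p,R.from_matrix(Rm).as_euler('xyz',degrees=True))
S,T=snapshot("side"),snapshot("top"); np.savez("s5.npz",S=S,T=T)
c=lambda s,u,v:cv2.resize(s["frame"][v:v+75,u:u+100,::-1],(400,300),interpolation=cv2.INTER_CUBIC)
cv2.imwrite("pics/g5.png",np.hstack([c(S,225,190),c(T,250,160)]))
# goal
lens=np.array([.8035,-.1097,.235]);X=np.array([.9306,.1904,.3126]); X/=np.linalg.norm(X)
Rg=frame(X,[0,0,-1]); og=lens-.215*X
tcp=og+Rg[:,2]*.039   # stem axis ~39 mm behind reported TCP
print("goal tcp",tcp,"origin",og); 
print(row(p,Rm,tcp-.05*X,Rg), row(p,Rm,tcp,Rg))
E
```

```text
[ 0.47250705 -0.14995812  0.17036989] [-179.77987666   -0.27863274  -45.95320309] [ 0.51364499 -0.95236001 -2.68236691] 0.01909064828454045 29.99856859445572 10.1 [  5.22384056   4.697856   -24.41293354   0.09081871 -60.54306673
  38.77906861]
[ 0.47111842 -0.15187665  0.166     ] [ 1.80000000e+02 -1.27222187e-14 -4.60000000e+01]
goal tcp [ 0.61536377 -0.14819252  0.13074509] origin [ 0.60341973 -0.15063626  0.16779057]
[  7.21  -6.62   5.09   9.15  16.65 -57.06] [  9.76 -10.63   3.53   9.15  16.65 -57.06]
```

View pics/g5.png

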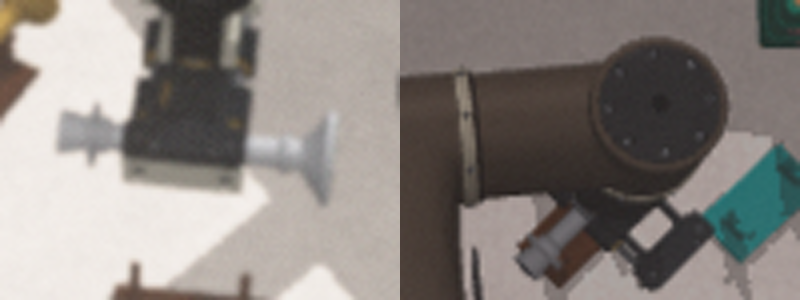

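Lifted: the silver is firmly held, with the cup at side-crop (58,127) and the foot at (328,155), well clear of the cradle. Now to a pose 5 cm short of the goal.

>>> {"method": "play_rows", "body": {
  "commands": [
    [[1, -1, 0, 1, 2, -7, 0], [2, -2, 1, 2, 4, -14, 0], [3, -2.5, 1.5, 3, 6, -20, 0], [4, -3, 2, 4, 8, -26, 0], [4.5, -4, 3, 5, 9.5, -32, 0], [5, -5, 4, 6, 11, -38, 0], [6, -6, 4.5, 7, 13, -45, 0], [7, -6.5, 5, 8, 15, -51, 0], [7.2, -6.6, 5.1, 9.1, 16.6, -57, 0], [7.2, -6.6, 5.1, 9.1, 16.6, -57, 0], [7.2, -6.6, 5.1, 9.1, 16.6, -57, 0], [7.2, -6.6, 5.1, 9.1, 16.6, -57, 0], [7.2, -6.6, 5.1, 9.1, 16.6, -57, 0], [7.2, -6.6, 5.1, 9.1, 16.6, -57, 0]]
  ]
}}

```text
clock: 11.37
tool_pos: [0.5682, -0.155, 0.1146]
orientation: [-180.0, -18.1, 11.4]
force: [0.2, 1.6, -3.0]
opening: 0.019
gripper_force: 30.0
```

```bash
sed -i 's/\[0,0,-15,0,0,0\]\]/[0,0,-15,0,0,0],[7.2,-6.6,5.1,9.1,16.6,-57]]/' cmdpose.py
python3 - <<'E'
from cmdpose import *
o=get_obs(); print(o["tool_pos"],o["orientation"],o["force"],o["opening"],o["gripper_force"],o["clock"],o["joint_pos"]); print(p,R.from_matrix(Rm).as_euler('xyz',degrees=True))
S,T=snapshot("side"),snapshot("top"); np.savez("s6.npz",S=S,T=T)
c=lambda s,u,v,w,h:cv2.resize(s["frame"][v:v+h,u:u+w,::-1],(w*5,h*5),interpolation=cv2.INTER_CUBIC)
cv2.imwrite("pics/g6.png",np.hstack([c(S,270,140,90,110),c(T,250,105,70,110)]))
Rt=R.from_euler('xyz',o["orientation"],degrees=True).as_matrix(); og=o["tool_pos"]-Rt[:,2]*.039
for k in(-.095,.095): print(k,[(proj(s,og+Rt[:,0]*k)).round(1) for s in(S,T)])
E
```

```text
[ 0.56816951 -0.15501112  0.11463904] [-179.98353081  -18.11393874   11.44188459] [ 0.23092183  1.57778211 -2.97836128] 0.0189848527432654 29.998741149902344 11.3667 [  1.41680355   8.07010912 -29.47297001  -5.48028929 -34.72740114
 104.04629772]
[ 0.56861025 -0.15782167  0.115     ] [179.99411571 -18.15154009  11.49930608]
-0.095 [array([276., 252.]), array([302.7, 213.4])]
0.095 [array([314. , 204.2]), array([294.2, 165.8])]
```

View pics/g6.png

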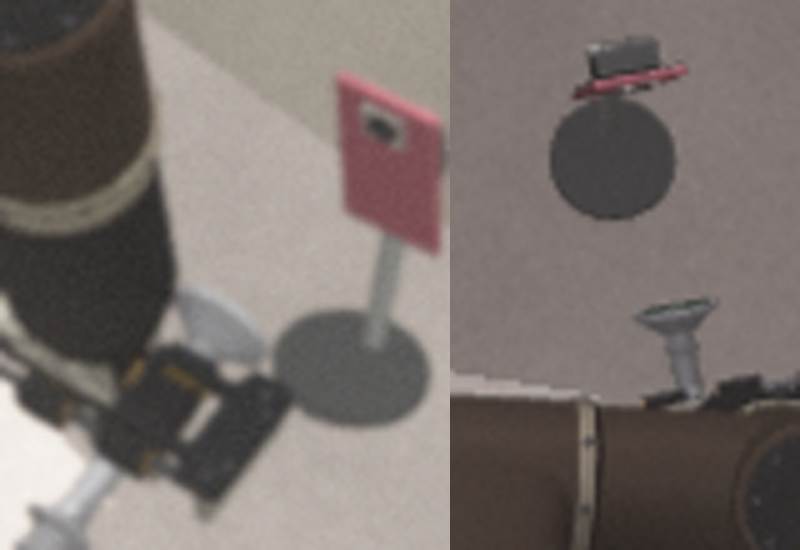

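Run:
```python
from cmdpose import *
d=np.load("s6.npz",allow_pickle=True); S,T=d["S"].item(),d["T"].item()
f=cv2.GaussianBlur(T["frame"].astype(np.float32),(0,0),.5)[155:178,282:308]; print("G-R"); print((f[...,1]-f[...,0]).astype(int))
x,e=tri(S,(314.2,204.8),T,(295.0,166.2)); 
mp=np.array([.56817,-.15501,.11464]);Rt=R.from_euler('xyz',[-179.98,-18.11,11.44],degrees=True).as_matrix()
pred=mp-Rt[:,2]*.039+Rt[:,0]*.095
print("foot tri",x,e,"pred",pred)
```

```text
G-R
[[ -9  -9  -9 -10  -9  -9  -9  -9  -9  -9  -9  -9  -9  -9 -10  -9  -9  -9
   -9 -10  -9  -9  -9  -9  -9  -9]
 [ -9 -10 -10  -9  -9  -9  -9  -8  -9 -10  -9  -9  -9  -9 -10 -10  -9  -9
   -9 -10  -9  -9  -9  -9 -10  -9]
 [-10  -9  -9 -10  -9  -8  -9  -9 -10 -10 -10  -9 -10  -9  -9  -9 -10 -10
  -10 -10 -10 -10  -9  -9  -9  -9]
 [ -9  -9  -9 -10 -10 -10  -9  -8 -10 -10 -10 -10  -9  -9  -9  -9  -9 -10
  -10  -9  -9  -9 -10 -10  -9  -9]
 [ -9 -10 -10  -9  -9  -9  -9  -9 -10  -8  -9 -10  -8  -9  -9  -9  -9  -9
   -9 -10  -9  -9 -10 -10  -9 -10]
 [-10 -11 -10  -9  -9  -9  -9 -10 -10 -10 -10 -10  -9  -9  -9  -8  -9  -9
   -9  -9  -9 -10 -10 -10 -10 -10]
 [ -9  -9  -9  -9  -9 -11 -10 -10 -10 -10  -9 -10 -10 -10 -10 -10 -10 -10
   -9  -9  -8 -10 -10 -10  -9  -9]
 [ -9  -9 -10  -9  -9 -10 -10 -10  -9 -10  -9  -9 -10 -10 -10 -10  -9 -10
   -9  -9  -9 -10 -10  -9  -9  -9]
 [-10 -10  -9  -9  -9  -9  -9  -9  -9 -10 -10 -10 -10  -9  -9  -9 -11 -10
   -8  -9  -9 -10 -11  -9  -9  -9]
 [ -8  -9  -9  -9  -9  -9  -8  -9  -9 -10 -10 -10  -9  -9  -8  -8  -9  -7
   -4  -5  -8  -8  -9  -9 -10  -9]
 [ -9 
[... 868 characters left out ...]
-10 -10 -10 -10  -9  -9  -9  -8  -9  -9  -9  -7  -3  -3  -3  -3  -4  -7
  -10  -9  -9 -10 -10 -11  -9 -10]
 [-10 -10 -10 -10  -9 -10  -9  -9  -9 -10  -8  -5  -2  -3  -3  -3  -4  -7
  -10  -9  -9 -10 -10 -10 -10 -10]
 [-10 -10 -10 -10  -9  -9  -9  -9  -9 -10  -9  -6  -4  -3  -3  -3  -3  -7
   -9  -9 -10 -10 -10  -9  -9  -9]
 [ -9  -9  -9 -10 -10 -10  -8  -9  -9 -10  -9  -8  -5  -2  -3  -3  -4  -7
   -9 -10 -10 -10  -9  -9 -10  -9]
 [ -9 -10  -9  -9  -9 -11 -10 -10 -10 -10 -10  -8  -5  -3  -2  -3  -4  -6
   -9  -9  -9  -9  -9 -10  -9 -10]]
foot tri [ 0.64277186 -0.1424895   0.1822584 ] [np.float64(0.10682920861825691), np.float64(0.10682920861798513)] pred [ 0.64479066 -0.13951878  0.18123802]
```

The foot measures within about 2 mm of the kinematic prediction. What remains is about 5.1 cm along the tool x axis.

>>> {"method": "play_rows", "body": {
  "commands": [
    [[1, 0, 0, 0, 0, 0, 0], [2, 0.1, 0, 0, 0, 0, 0], [3, 0.1, 0, 0, 0, 0, 0], [4, 0.1, 0, 0, 0, 0, 0], [4.7, 0.1, 0, 0, 0, 0, 0], [5.1, 0.1, 0, 0, 0, 0, 0], [5.1, 0.1, 0, 0, 0, 0, 0], [5.1, 0.1, 0, 0, 0, 0, 0], [5.1, 0.1, 0, 0, 0, 0, 0], [5.1, 0.1, 0, 0, 0, 0, 0], [5.1, 0.1, 0, 0, 0, 0, 0], [5.1, 0.1, 0, 0, 0, 0, 0]]
  ]
}}

```text
clock: 12.47
tool_pos: [0.6158, -0.1467, 0.1306]
orientation: [180.0, -18.2, 11.5]
force: [-0.7, -0.1, -2.5]
opening: 0.019
gripper_force: 30.0
```

Run:
```python
from cmdpose import *
o=get_obs(); print(o["tool_pos"],o["orientation"],o["force"],o["opening"],o["gripper_force"],o["clock"],np.abs(o["qvel"]).max())
S,T=snapshot("side"),snapshot("top")
Rt=R.from_euler('xyz',o["orientation"],degrees=True).as_matrix(); ft=o["tool_pos"]-Rt[:,2]*.039+Rt[:,0]*.095
lens=np.array([.8035,-.1097,.235]);X=np.array([.9306,.1904,.3126]); v=lens-ft
print("foot",ft,"dist",v@X,"lateral",v-X*(v@X),"angle",np.degrees(np.arccos(Rt[:,0]@X)),proj(S,ft),proj(T,ft),"pred foot px")
a,b=proj(S,ft).astype(int),proj(T,ft).astype(int)
c=lambda s,q:cv2.resize(s["frame"][q[1]-50:q[1]+30,q[0]-40:q[0]+40,::-1],(400,400),interpolation=cv2.INTER_CUBIC)
cv2.imwrite("pics/g7.png",np.hstack([c(S,a),c(T,b)]))
```

```text
[ 0.61580613 -0.1466509   0.13062427] [179.99376162 -18.15291127  11.51975682] [-0.65884928 -0.12324678 -2.49174197] 0.01895801111602582 29.998615980148315 12.4667 0.13510752592518704
foot [ 0.69235269 -0.1310455   0.19728082] dist 0.1192888858505094 lateral [ 0.00013707 -0.0013671   0.00042948] angle 0.21782075809195858 [323.8946532  192.23920128] [292.15534204 152.7744494 ] pred foot px
```

View pics/g7.png

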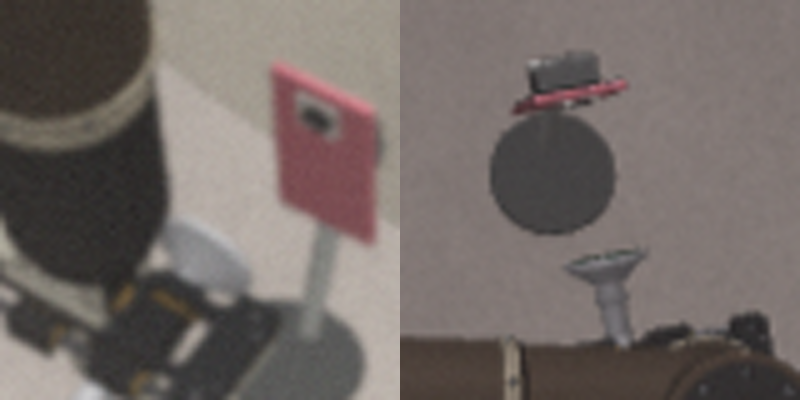

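The picture shows the foot at about 12 cm from the lens. In the top crop its rim, (565,265) to (648,250), is parallel to the phone's top edge, and the centre is within about 2 mm of the line of sight. The grip is steady at 30 N, so I'm handing in.

```bash
python3 -c "
from plant import *
print(close_job())"
```

```text
the job is handed in; nothing more can be done
None
```

The job is handed in: the arm is holding the silver candlestick in front of the phone, marked underside squarely facing the lens (within about 0.5° by the arm's readings), about 12 cm away and within about 2 mm of its line of sight; the first grasp slipped off the stem without moving the candlestick, and the second held.

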